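# Open the well under the cupboard shelf panel

### The job

The spare lantern base is kept in the well under the plywood panel, so open it up: turn both wooden turn buttons fully aside, so that they lie along their rims, then lift the panel out of its frame and lay it flat, handle up, wholly on the cork mat. Set the panel down rather than dropping it, leave the buttons turned aside, and leave everything else on the shelf where it is.

Things in the scene. Friction and masses are not known exactly. Their poses are not given: they have to be found in the camera images.
- frame: Fixed painted frame, 176 mm (its x) by 246 mm (its y), 60 mm high, in the left or right half of the shelf, yaw within 0.25 rad. Origin: centre of its underside. Rims at its +y and -y ends 40 mm wide, the others 20 mm. Opening 136 x 166 mm (x, y) with a ledge 48 mm above the shelf that carries the panel, its top flush with the rims, 3 mm play all round.
- panel: Loose plywood panel, 130 mm (its x) by 160 mm (its y), 12 mm thick, about 0.3 kg, lying in the frame, same axes. Origin: centre of its underside. In its middle a wooden bridge handle: a bar 70 mm long (y), 20 mm thick (x), 14 mm high, on two feet; the bar's middle is 39 mm, its top 46 mm above the panel's underside.
- panel_handle (a point): Middle of the panel's handle bar; axes as the panel's. Pinch it from above across its 20 mm thickness (along the panel's x).
- panel_corner0 (a point): Lower corner of the panel, + x + y
- panel_corner1 (a point): Lower corner of the panel, + x - y
- panel_corner2 (a point): Lower corner of the panel, - x + y
- panel_corner3 (a point): Lower corner of the panel, - x - y
- button_a (a joint): Angle of the wooden turn button on the frame's +y rim (rad, counterclockwise from above positive). 0: long arm points across the rim to the frame's middle (-y), over the panel. Turns both ways to stops at +-1.57, where it lies along the rim and frees the panel. Starts within 0.35 of 0; stays where left; light friction (1 N at the tip).
- button_a_pivot (a point): Fixed pivot of button_a, on the +y rim 107 mm from the frame's centre, 70 mm above the shelf (the button's mid-height). Button: wooden bar 75 mm long, 20 mm wide, 16 mm high, from 2 to 18 mm above the rim and panel top; the long arm ends 60 mm from the pivot, the tail 15 mm.
- button_a_tip (a point): End of button_a's long arm, at mid-height.
- button_b (a joint): Angle of the same kind of turn button on the frame's -y rim. 0: its long arm points to +y of the frame, over the panel. Same stops, sense and start range as button_a.
- button_b_pivot (a point): Fixed pivot of button_b, on the frame's -y rim 107 mm from the frame's centre, 70 mm above the shelf; button as button_a.
- button_b_tip (a point): End of button_b's long arm, at mid-height.
- mat: Fixed cork mat, 210 mm (its x) by 230 mm (its y), 5 mm thick, in the other half of the shelf, yaw within 0.25 rad. Origin: centre of its underside.
- lantern: Green solar lantern, 104 mm wide, 190 mm high, loose; bystander beyond the frame and mat. Origin: centre of its underside.
- tumbler: Glass tumbler, 72 mm across, 95 mm high, loose; bystander at the far side. Origin: centre of its underside.
- bowl: Small aluminium bowl, 120 mm across, 45 mm high, loose; bystander at the far side. Origin: centre of its underside.
- torch: Red plastic torch, 150 mm long (its x), 42 mm high, lying between frame and mat, loose; bystander. Origin: centre of its underside.
- jar: Amber glass jar, 72 mm across, 90 mm high, loose; bystander at the left. Origin: centre of its underside.
- tin: Open steel tin, 130 x 100 x 60 mm, loose; bystander at the right. Origin: centre of its underside.
Things that resemble listed ones, but are neither listed nor needed, are in the scene too. There is more than one size of the panel; the one meant has the size given above.

How it is judged:
On the way, in this order (a step that is already met when the one before it is completed fails the run):
1. both turn buttons turned aside while the panel still lies in its frame ((value of joint button_a above 1.25 rad or value of joint button_a below -1.25 rad) and (value of joint button_b above 1.25 rad or value of joint button_b below -1.25 rad) and z of panel in the frame of frame below 0.056 m), for 0.1 s.
2. panel lifted clear of the frame (z of panel in the frame of frame above 0.07 m), for 0.1 s.
3. panel brought down to the mat while still held (underside within 12 mm of the mat's top) (z of panel in the frame of mat below 0.017 m and horizontal distance between panel and mat below 0.08 m and contact force between the fingers and panel above 0.5 N), for 0.05 s.
At the end, for the whole second after the job is handed in: The panel lies flat (within 0.06 rad), handle up, at rest on the cork mat with all four corners on the mat (8 mm overhang allowed), and both turn buttons are still turned aside (at least 1.25 rad either way from pointing at the frame's middle) (x of panel_corner0 in the frame of mat between -0.113 and 0.113 m and y of panel_corner0 in the frame of mat between -0.123 and 0.123 m and x of panel_corner1 in the frame of mat between -0.113 and 0.113 m and y of panel_corner1 in the frame of mat between -0.123 and 0.123 m and x of panel_corner2 in the frame of mat between -0.113 and 0.113 m and y of panel_corner2 in the frame of mat between -0.123 and 0.123 m and x of panel_corner3 in the frame of mat between -0.113 and 0.113 m and y of panel_corner3 in the frame of mat between -0.123 and 0.123 m and z of panel in the frame of mat between 0 and 0.01 m and height (world z) of panel_handle above 0.035 m and angle between panel's own z axis and vertical below 0.06 rad and linear speed of panel below 0.02 m/s and (value of joint button_a above 1.25 rad or value of joint button_a below -1.25 rad) and (value of joint button_b above 1.25 rad or value of joint button_b below -1.25 rad)); the robot touches nothing.
It fails at once if a bystander moved by more than 25 mm (distance of any of lantern, tumbler, bowl, torch, jar, tin from where it was at the start of the episode above 0.025 m).
It fails at once if a bystander tipped over (angle between any of lantern, tumbler, bowl, torch, jar, tin's own z axis and vertical above 0.5 rad).
It also fails if it takes over 64 s, if anything falls off the work surface, if the arm or the gripper's body presses on something with over 40 N, if the wrist force passes 120 N, or if a joint passes its speed limit or range.

### The arm

A 7-joint arm with a two-finger parallel gripper is mounted at the origin on the work surface. World frame = base frame: x ahead of the robot, y to its left, z up, the work surface at z = 0. Lengths are in m, angles in rad, forces in N, time in s.
With the tool pointing down it reaches from about 0.425 to 0.95 m from the base axis. Payload 16.7 kg.
Tool frame: the origin (TCP) lies midway between the tips of the shut fingers; the grasp point (between the pads) lies 19 mm behind it; z points along the fingers, y is the line along which they close (so a half turn about z gives the same grasp; the last joint's range is limited). The gripper opens to 94 mm and grips with 3 to 60 N. Pads are 16 mm wide; open, the fingers measure 119 mm over their backs; the gripper's body (75 mm by 177 mm) begins 78 mm behind the grasp point.
Start: joints at [1.024, 0.426, 0.074, 1.606, -0.034, 1.111, -0.067], TCP at [0.261, -0.623, 0.205] pointing down, gripper open.
Joint ranges: [-2.85, 2.85], [-0.5, 2.14], [-1.23, 1.37], [0.21, 2.46], [-1.02, 4.16], [0.16, 2.05], [-2.73, 2.73]. Speed limits (rad/s): [1.89, 1.89, 2.39, 2.39, 3.01, 3.01, 3.01].

### API

Orientations are given as a rotation vector (axis times angle).
In Python, from workcell import observe, camera, camera_model, job_done, recognise, tip_of gives the robot as it stands.
- The arm moves only by the tool play_rows, never from a script. Its arguments are lists of equal length, an entry for each row: "linear": the shift along the tool's x, y, z in units of 25 cm (1.0 is 25 cm), a list of three; "spin": the turn about the tool's z in units of pi/4 rad (1.0 is pi/4 rad); "grip": the opening, from -1 (shut) to 1 (fully open). A call has 1 to 12 rows; each row is the pose to reach, as a shift and turn from the pose commanded when the call began, along the tool's axes at that moment; what a row does not reach only later rows make up. A row lasts 1/10 s, in which the tool goes at most 50 mm and 8.59 degrees, less where a joint would pass 70% of its speed; a pose out of reach is approached as far as the arm can. A call with a number of a shift or a turn outside -1 to 1 is refused whole. A call with a gripper value outside its range is refused whole. The fingers move at their own pace and stop on an object; the grip force is fixed at half the most. Time passes only in rows, so rows that repeat a pose let the fingers close. It gives the time, the measured TCP pose, the force, the opening and the grip force at its end, in the units of the state.
- observe(): the state, without advancing time (a new reading comes with each control period).
- camera(name): name is "scene" or "side" or "wrist"; returns the picture (384x512x3 uint8, red, green, blue); there is no depth.
- camera_model(name): a dict with "vertical_fov" (degrees; the focal length in pixels is half the picture's height over the tangent of half this angle, whatever the lens; pixels are square), "cx", "cy" (the principal point, pixels), "dist" ([k1, k2, p1, p2, k3] as OpenCV has them; the pictures are not rectified), "rvec" (rotation vector, rad) and "tvec" (3), from world to camera coordinates, as OpenCV has them. Camera axes: x right, y down, z forward; pixel columns grow to the right and rows downward; lengths in m; the calibration is good to about 2 mm. A picture is of the moment at which its call begins: read the wrist's pose just before it. camera_model takes no time and is no camera call; for the wrist camera it gives the pose at the moment of the call.
- job_done(): hands the job in; it is judged then, once.
Trained networks look in the newest picture that a camera, given by its name, has taken for a name from the list of things; names that differ only in an ending like _2 or _b are one class to them, and where a whole thing is asked for, a point or a joint stands for the part that bears it (a point fixed in the world has none). Each returns a list of dicts, best first, with "confidence" (0 to 1); they miss things now and then, are a little off and sometimes report something else, mostly with a low value. They report only what shows in the picture. A call takes as long as a camera call. They do not tell look-alikes from the thing itself.
- recognise(label, camera): "at" ([x, y, z] in m, in world coordinates, good to about 4 mm: the middle of the surface that is visible of it).
- tip_of(label, camera): "at" ([x, y, z] in m, in world coordinates, good to about 4 mm: a listed point, or the origin of a listed thing).
The state is a dict: "clock": time; "joint_positions": joint angles; "joint_vel": joint speeds; "tau": joint torques, N m; "eef_pos": TCP position; "tool_rot": TCP orientation; "contact_force": force on the tool from outside, world axes, zero at the start; "torque": the same for the moment, N m; "opening": finger opening in m; "finger_force": force on a finger pad.
Only numpy, scipy, OpenCV 4.12 (cv2) and the standard library are available. Lean on these libraries where they do the work, as an engineer would, in place of code of your own. Each camera call takes 0.05 s, during which the arm holds its last target. There are 200 camera calls.

## Working session

There is one attempt and no reset: what is moved stays moved. The work goes in short steps, Python scripts to look and compute and a tool call to move; the robot and the scene stay as the last step left them, time stands still between calls to the robot, and variables do not carry over. Pictures are saved under pics/ and viewed, at most 10 in all, crops included, and the job is handed in when it is done.

Besides the shell and the picture viewer there is one more tool, called after "Request:" as a command line: name --pt "numbers of a row" for each row, then --argument value for the rest. play_rows: Moves the arm, as the interface text tells. Its arguments: {"type":"object","properties":{"linear":{"type":"array"},"spin":{"type":"array"},"grip":{"type":"array"}},"required":["linear","spin","grip"]}

```bash
mkdir -p pics; ls; python3 - <<'E'
from workcell import *
import cv2
for c in ["scene","side"]:
    im=camera(c); cv2.imwrite(f"pics/{c}0.png",im[:,:,::-1])
    print(c,camera_model(c))
    for l in ["frame","panel","panel_handle","button_a_pivot","button_a_tip","button_b_tip","mat","panel_corner0","torch","lantern"]:
        print(l,[(round(d["confidence"],2),[round(float(v),3) for v in d["at"]]) for d in tip_of(l,c)[:5]])
s=observe();print(s)
E
```

```text
pics
scene {'vertical_fov': 54.45080421916129, 'cx': 258.36051817986606, 'cy': 184.3366012986785, 'dist': array([0.04249609, 0.        , 0.        , 0.        , 0.        ]), 'rvec': array([ 1.44692849,  1.88039236, -1.01863401]), 'tvec': array([ 0.15694545, -0.20675765,  1.57478523])}
frame [(0.8, [0.543, 0.203, 0.001])]
panel [(0.86, [0.255, 0.244, -0.001]), (0.57, [0.545, 0.203, 0.052])]
panel_handle [(0.79, [0.543, 0.203, 0.086])]
button_a_pivot [(0.9, [0.554, 0.317, 0.069])]
button_a_tip [(0.68, [0.548, 0.247, 0.072])]
button_b_tip [(0.53, [0.54, 0.157, 0.068])]
mat [(0.75, [0.5, -0.209, 0.001])]
panel_corner0 [(0.93, [0.468, 0.127, 0.05]), (0.82, [0.274, 0.379, -0.001]), (0.75, [0.603, 0.12, 0.05]), (0.71, [0.395, 0.256, -0.001]), (0.67, [0.612, 0.277, 0.047])]
torch [(0.87, [0.55, -0.001, -0.003])]
lantern [(0.76, [0.767, 0.084, -0.002])]
side {'vertical_fov': 56.186181695536334, 'cx': 260.6352303023778, 'cy': 197.76951087579266, 'dist': array([-0.11152226,  0.        ,  0.        ,  0.        ,  0.        ]), 'rvec': array([ 0.25259136, -2.8105191 ,  1.16063804]), 'tvec': arr
[... 744 characters left out ...]
k': 1.1, 'joint_positions': array([ 1.02448263,  0.42606382,  0.07386952,  1.6060076 , -0.03410781,
        1.11082218, -0.067141  ]), 'joint_vel': array([-0.0006057 , -0.00072414, -0.00144988, -0.0001725 , -0.00204273,
       -0.00027716, -0.00013833]), 'tau': array([ 1.14588976e-03, -9.35554576e+01,  3.66379559e+00, -4.54562724e+01,
       -4.89377836e-02,  1.30432463e-02, -4.60969818e-05]), 'eef_pos': array([ 0.2608593 , -0.62250478,  0.20548666]), 'tool_rot': array([-3.07992839e+00, -6.19105822e-01, -6.46299108e-05]), 'contact_force': array([-1.38980102,  0.49330036, -0.91676744]), 'torque': array([0.03636622, 0.03620979, 0.03535551]), 'finger_force': 0.0, 'opening': 0.09400455568079193}
```

View pics/scene0.png

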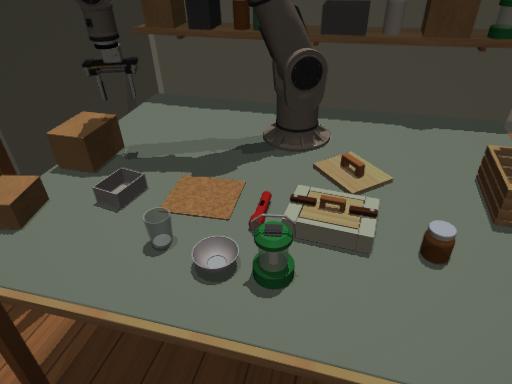

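View pics/side0.png

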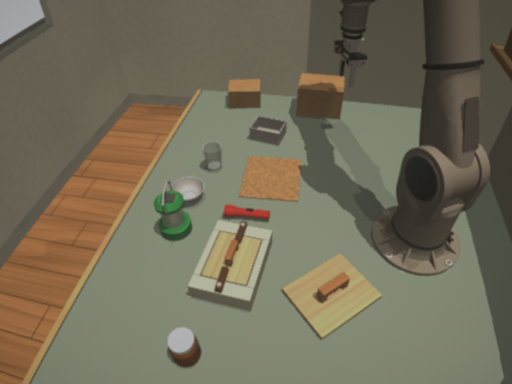

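The first picture shows the lookalike larger panel at scene (352,172), lying loose near the base, and the framed panel with buttons at (333,210). The mat is at (205,195), the torch at (262,205). The side view agrees: framed panel (235,258), loose panel (332,292). Candidates: (352,172) the larger loose one, (333,210) the one in the frame. I choose the framed one and check it in a crop.

```bash
cat > h.py <<'E'
import numpy as np,cv2
from workcell import *
def K(m): 
    f=192/np.tan(np.radians(m["vertical_fov"])/2); return np.array([[f,0,m["cx"]],[0,f,m["cy"]],[0,0,1]])
def proj(m,P): return cv2.projectPoints(np.array(P,float).reshape(-1,3),m["rvec"],m["tvec"],K(m),m["dist"])[0].reshape(-1,2)
def ray(m,uv,z):
    n=cv2.undistortPoints(np.array(uv,float).reshape(-1,1,2),K(m),m["dist"]).reshape(-1,2)
    R=cv2.Rodrigues(m["rvec"])[0]; c=-R.T@m["tvec"]; d=np.c_[n,np.ones(len(n))]@R
    return c+d*((z-c[2])/d[:,2])[:,None]
def box(x,y,yaw,hx,hy,z):
    c,s=np.cos(yaw),np.sin(yaw)
    return [[x+c*a-s*b,y+s*a+c*b,z] for a,b in [(hx,hy),(hx,-hy),(-hx,-hy),(-hx,hy)]]
E
python3 - <<'E'
from h import *
tiles=[]
for c,(u,v) in {"scene":(333,215),"side":(235,260)}.items():
    m=camera_model(c); im=cv2.imread(f"pics/{c}0.png")
    s=6; big=cv2.resize(im,None,fx=s,fy=s,interpolation=cv2.INTER_CUBIC)
    def dr(B,col):
        cv2.polylines(big,[np.int32((proj(m,B)+.5)*s)],True,col,1,cv2.LINE_AA)
    dr(box(.545,.205,-.055,.088,.123,.06),(255,255,0)); dr(box(.545,.205,-.055,.065,.08,.06),(255,0,255))
    tiles.append(big[v*s-290:v*s+290,u*s-300 if c=="scene" else u*s-290:][:, :600 if c=="scene" else 580])
    t2=cv2.resize(im,None,fx=4,fy=4,interpolation=cv2.INTER_CUBIC)
    cv2.polylines(t2,[np.int32((proj(m,box(.499,-.211,-.05,.105,.115,.005))+.5)*4)],True,(255,255,0),1)
    u,v=(205,195) if c=="scene" else (271,178)
    cv2.imwrite(f"pics/mat_{c}.png",t2[v*4-150:v*4+150,u*4-200:u*4+200])
cv2.imwrite("pics/c1.png",tiles[0]);cv2.imwrite("pics/c2.png",tiles[1])
cv2.imwrite("pics/m.png",np.hstack([cv2.imread(f"pics/mat_{c}.png") for c in("scene","side")]))
E
```

```text
(no output)
```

View pics/c1.png

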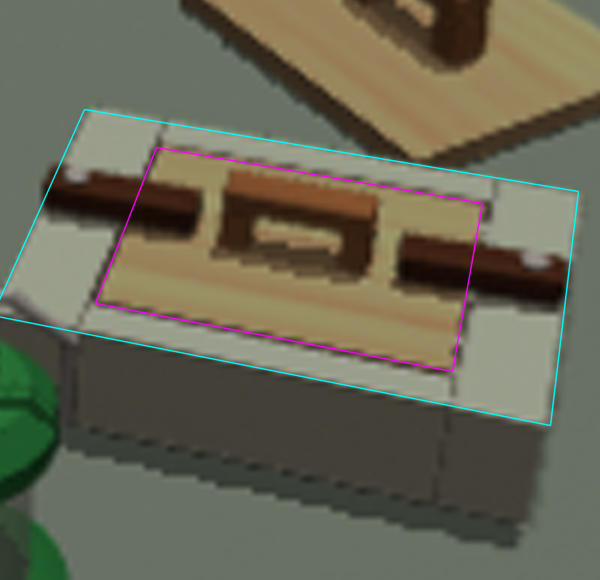

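View pics/c2.png

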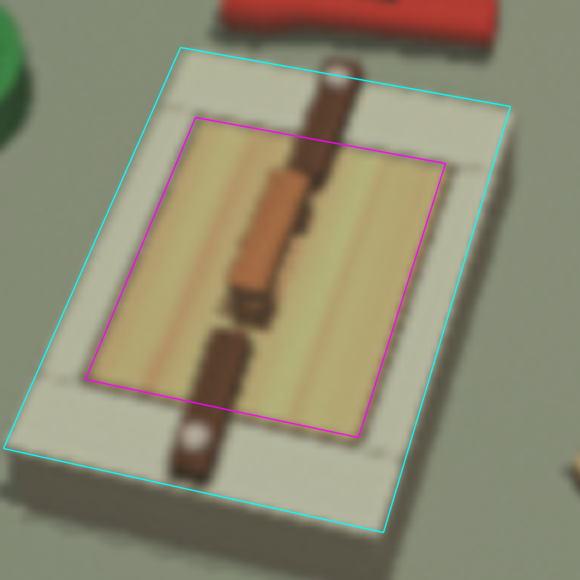

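View pics/m.png

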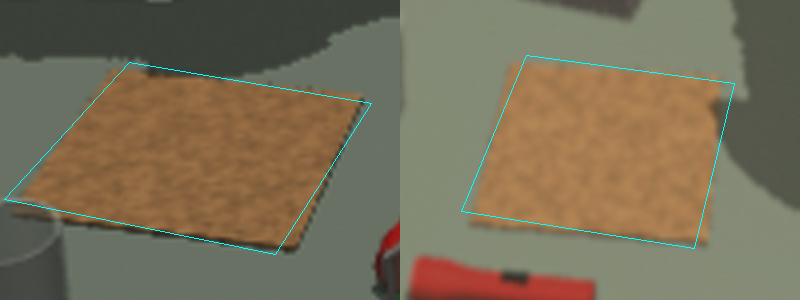

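The crops show the target as the wooden panel in the frame, with the model overlay matching to about 2 mm at yaw -0.055. The mat overlay needs a different yaw, so I will fit it by colour. I will take the button angles from the screws and tips in the side crop: b screw (338,75) with tip (313,185), and a screw (193,435) with tip (233,333).

```bash
python3 - <<'E'
from h import *
for c in("scene","side"):
    m=camera_model(c); im=cv2.imread(f"pics/{c}0.png"); hsv=cv2.cvtColor(im,cv2.COLOR_BGR2HSV)
    msk=cv2.inRange(hsv,(6,90,70),(20,255,255)); u,v=(205,195) if c=="scene" else (271,178)
    n,l=cv2.connectedComponents(cv2.morphologyEx(msk,cv2.MORPH_CLOSE,np.ones((3,3)))); p=np.argwhere(l==l[v,u])[:,::-1]
    P=ray(m,p,.005)[:,:2]; print(c,len(p),cv2.minAreaRect(np.float32(P*1000)))
m=camera_model("side"); s=6
o=lambda q:[(235*s-290+q[0])/s-.5,(260*s-290+q[1])/s-.5]
P=ray(m,[o(q) for q in[(193,435),(233,333),(338,75),(313,185)]],.078)[:,:2];print(P.round(3))
for a,b,sg in((0,1,1),(2,3,-1)):
    d=P[b]-P[a]; print(np.linalg.norm(d), (np.arctan2(d[1],d[0])+.055-(-np.pi/2 if sg==1 else np.pi/2)))
c0,s0=np.cos(-.055),np.sin(-.055)
for y in(.107,-.107):print(.545-s0*y,.205+c0*y)
# full current joints/tool
from scipy.spatial.transform import Rotation as R
print(R.from_rotvec(observe()["tool_rot"]).as_matrix().round(3))
E
```

```text
scene 2625 ((500.9146728515625, -209.8331298828125), (214.45248413085938, 230.3987274169922), 3.1753952503204346)
side 2339 ((499.4820861816406, -207.82476806640625), (209.83045959472656, 231.4938507080078), 3.230586051940918)
[[0.553 0.311]
 [0.549 0.256]
 [0.536 0.096]
 [0.533 0.167]]
0.05513683612345278 -0.014649958268708518
0.07022948307033035 0.10569816557664002
0.5508820334278963 0.311838203292423
0.5391179665721038 0.09816179670757695
[[ 0.922  0.386  0.   ]
 [ 0.386 -0.922  0.   ]
 [ 0.    -0.    -1.   ]]
```

```bash
cat >> h.py <<'E'
from scipy.spatial.transform import Rotation as Rt
F=(.545,.205,-.055)
def fw(x,y,z,F=F):
    c,s=np.cos(F[2]),np.sin(F[2]); return np.array([F[0]+c*x-s*y,F[1]+s*x+c*y,z])
def units(pts,ang=None):
    s=observe(); R=Rt.from_rotvec(s["tool_rot"]).as_matrix(); a=np.arctan2(R[1,0],R[0,0])
    print("t",s["clock"],"pos",s["eef_pos"].round(4),"ang",a.round(3),"R33",R[2,2].round(4))
    for p in pts: print(((np.array(p)-s["eef_pos"])@R/.25).round(3).tolist())
    if ang is not None: print("spin",round(-(ang-a)/(np.pi/4),3))
def arc(piv,sg,ths,z,slack=0,r=.045):
    # swing toward frame -x; sg=-1 for a (+y rim), +1 for b: middle direction
    out=[]
    for t in ths:
        d=.010+.0125*abs(np.cos(t))+.008*abs(np.sin(t))-slack
        u=r*np.sin(t)-d*np.cos(t); w=r*np.cos(t)+d*np.sin(t)
        out.append(fw(-u,piv+sg*w,z))
    return out
E
python3 - <<'E'
from h import *
units([fw(.035,-.062,.25)],np.pi/2-.055)
E
```

```text
t 1.1 pos [ 0.2609 -0.6225  0.2055] ang 0.397 R33 -1.0
[2.345, -2.33, -0.178]
spin -1.425
```

Request:
play_rows --pt "0.9 -0.9 -0.2" --pt "0.9 -0.9 -0.2" --pt "0.9 -0.9 -0.2" --pt "0.9 -0.9 -0.2" --pt "0.9 -0.9 -0.2" --pt "0.9 -0.9 -0.2" --pt "0.9 -0.9 -0.2" --pt "0.9 -0.9 -0.2" --spin '[-0.7, -0.7, -0.7, -0.7, -0.7, -0.7, -0.7, -0.7]' --grip '[-1, -1, -1, -1, -1, -1, -1, -1]'

```text
clock: 1.9
eef_pos: [0.3832, -0.3253, 0.2565]
tool_rot: [2.792, 1.438, 0.002]
contact_force: [-0.8, -0.0, -0.1]
opening: 0.033
finger_force: 0.0
```

```bash
python3 - <<'E'
from h import *
units([fw(.035,-.062,.25)],np.pi/2-.055)
print(observe()["joint_positions"].round(2))
E
```

```text
t 1.9 pos [ 0.3832 -0.3253  0.2565] ang 0.951 R33 -1.0
[1.968, -0.454, 0.026]
spin -0.719
[ 0.75  0.11 -0.19  1.91  0.02  1.12 -0.07]
```

Request:
play_rows --pt "1.0 -0.2 0" --pt "1.0 -0.2 0" --pt "1.0 -0.2 0" --pt "1.0 -0.2 0" --pt "1.0 -0.2 0" --pt "1.0 -0.2 0" --pt "1.0 -0.2 0" --spin '[-0.72, -0.72, -0.72, -0.72, -0.72, -0.72, -0.72]' --grip '[-1, -1, -1, -1, -1, -1, -1]'

```text
clock: 2.6
eef_pos: [0.4874, -0.0955, 0.2553]
tool_rot: [-2.284, -2.157, -0.0]
contact_force: [0.3, -1.2, 0.3]
opening: 0.0008
finger_force: 0.0
```

```bash
python3 - <<'E'
from h import *
units([fw(.035,-.062,.25)],np.pi/2-.055)
print(observe()["joint_positions"].round(2))
E
```

```text
t 2.6 pos [ 0.4874 -0.0955  0.2553] ang 1.514 R33 -1.0
[0.966, 0.302, 0.021]
spin -0.003
[ 0.48  0.11 -0.44  1.91  0.05  1.13 -0.04]
```

Request:
play_rows --pt "0.97 0.3 0.02" --pt "0.97 0.3 0.02" --pt "0.97 0.3 0.02" --pt "0.97 0.3 0.02" --pt "0.97 0.3 0.02" --pt "0.97 0.3 0.02" --pt "0.97 0.3 0.02" --pt "0.97 0.3 0.4" --pt "0.97 0.3 0.4" --pt "0.97 0.3 0.4" --pt "0.97 0.3 0.4" --spin '[0, 0, 0, 0, 0, 0, 0, 0, 0, 0, 0]' --grip '[-1, -1, -1, -1, -1, -1, -1, -1, -1, -1, -1]'

```text
clock: 3.7
eef_pos: [0.5764, 0.1397, 0.1563]
tool_rot: [2.288, 2.153, -0.002]
contact_force: [0.9, 0.8, 1.3]
opening: 0.0001
finger_force: 0.0
```

```bash
python3 - <<'E'
from h import *
units([fw(.035,-.062,.067)]+arc(-.107,1,np.arange(.1,1.56,.2),.067),np.pi/2-.055)
m=camera_model("wrist"); im=camera("wrist"); cv2.imwrite("pics/w1.png",im[:,:,::-1])
for l in["button_b_tip","button_b_pivot","button_a_tip","panel_handle"]: print(l,tip_of(l,"wrist")[:2])
E
```

```text
t 3.7 pos [0.5764 0.1397 0.1563] ang 1.51 R33 -1.0
[0.006, 0.001, 0.357]
[0.014, -0.065, 0.357]
[0.026, -0.1, 0.357]
[0.031, -0.139, 0.357]
[0.026, -0.18, 0.357]
[0.012, -0.221, 0.357]
[-0.012, -0.258, 0.358]
[-0.046, -0.29, 0.358]
[-0.088, -0.313, 0.358]
spin -0.008
button_b_tip [{'at': [0.5429, 0.157, 0.0727], 'confidence': 0.8}, {'at': [0.5331, 0.0992, 0.0688], 'confidence': 0.73}]
button_b_pivot [{'at': [0.5364, 0.0988, 0.0709], 'confidence': 0.79}]
button_a_tip [{'at': [0.5459, 0.2517, 0.0698], 'confidence': 0.87}]
panel_handle [{'at': [0.5449, 0.202, 0.0852], 'confidence': 0.56}]
```

View pics/w1.png

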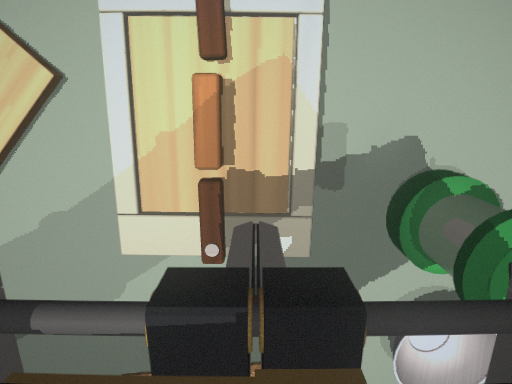

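The wrist view shows button b at (212,220) with its screw at (212,250), about 0 rad. The shut fingers are to its +x side, clear of the lantern, so I descend and sweep.

Request:
play_rows --pt "0.005 0 0.18" --pt "0.005 0 0.357" --pt "0.005 0 0.357" --pt "0.014 -0.065 0.357" --pt "0.026 -0.1 0.357" --pt "0.031 -0.139 0.357" --pt "0.026 -0.18 0.357" --pt "0.012 -0.221 0.357" --pt "-0.012 -0.258 0.357" --pt "-0.046 -0.29 0.357" --pt "-0.09 -0.313 0.357" --pt "-0.095 -0.315 0.357" --spin '[0, 0, 0, 0, 0, 0, 0, 0, 0, 0, 0, 0]' --grip '[-1, -1, -1, -1, -1, -1, -1, -1, -1, -1, -1, -1]'

```text
clock: 5.15
eef_pos: [0.4951, 0.1207, 0.0661]
tool_rot: [2.287, 2.153, -0.002]
contact_force: [-0.5, 0.5, -0.4]
opening: 0.0005
finger_force: 0.1
```

```bash
python3 - <<'E'
from h import *
units(arc(-.107,1,[1.45,1.54,1.57],.067)); print(observe()["contact_force"])
im=camera("wrist"); cv2.imwrite("pics/w2.png",im[:,:,::-1])
for l in["button_b_tip"]: print(l,tip_of(l,"wrist")[:2])
E
```

```text
t 5.15 pos [0.4951 0.1207 0.0661] ang 1.51 R33 -1.0
[0.019, 0.011, -0.003]
[-0.001, 0.003, -0.003]
[-0.008, 0.001, -0.003]
[-0.53920231  0.47175819 -0.41005985]
button_b_tip []
```

View pics/w2.png

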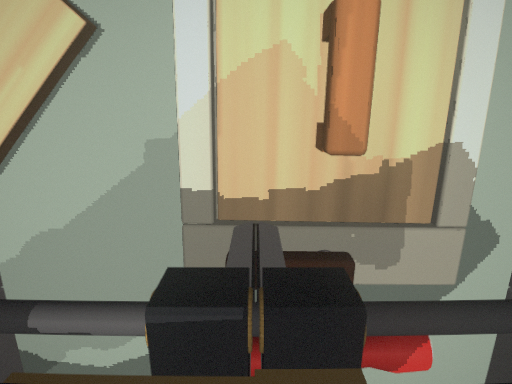

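Button b now lies along its rim at (320,258), off the panel. Next is button a.

```bash
python3 - <<'E'
from h import *
units([fw(.037,.062,.067)]+arc(.107,-1,np.arange(.1,1.56,.2),.067),np.pi/2-.055)
E
```

```text
t 5.25 pos [0.4961 0.1218 0.0663] ang 1.511 R33 -1.0
[0.593, 0.322, -0.003]
[0.584, 0.249, -0.003]
[0.572, 0.214, -0.003]
[0.567, 0.175, -0.003]
[0.57, 0.134, -0.003]
[0.584, 0.093, -0.003]
[0.609, 0.055, -0.003]
[0.642, 0.023, -0.003]
[0.683, -0.0, -0.003]
spin -0.006
```

Request:
play_rows --pt "0.06 0.0 0" --pt "0.06 0.0 -0.2" --pt "0.06 0.0 -0.3" --pt "0.3 0.2 -0.3" --pt "0.5 0.3 -0.3" --pt "0.6 0.325 -0.3" --pt "0.6 0.325 -0.3" --pt "0.6 0.325 -0.3" --pt "0.6 0.325 -0.15" --pt "0.6 0.325 0" --pt "0.6 0.325 0" --spin '[0, 0, 0, 0, 0, 0, 0, 0, 0, 0, 0]' --grip '[-1, -1, -1, -1, -1, -1, -1, -1, -1, -1, -1]'

```text
clock: 6.35
eef_pos: [0.5842, 0.266, 0.0627]
tool_rot: [-2.285, -2.154, 0.007]
contact_force: [-0.5, -1.1, 0.4]
opening: 0.0003
finger_force: 0.0
```

```bash
python3 - <<'E'
from h import *
print(observe()["contact_force"])
units([fw(.037,.062,.067)]+arc(.107,-1,np.arange(.1,1.56,.2),.067),np.pi/2-.055)
E
```

```text
[-0.53984262 -1.14243249  0.41017387]
t 6.35 pos [0.5842 0.266  0.0627] ang 1.512 R33 -1.0
[-0.004, 0.005, -0.017]
[-0.013, -0.069, -0.017]
[-0.026, -0.103, -0.017]
[-0.031, -0.142, -0.017]
[-0.027, -0.184, -0.016]
[-0.013, -0.224, -0.016]
[0.012, -0.262, -0.016]
[0.045, -0.294, -0.016]
[0.086, -0.318, -0.016]
spin -0.005
```

Request:
play_rows --pt "0 0 -0.005" --pt "-0.013 -0.065 -0.005" --pt "-0.026 -0.103 -0.005" --pt "-0.031 -0.142 -0.005" --pt "-0.027 -0.184 -0.005" --pt "-0.013 -0.224 -0.005" --pt "0.012 -0.262 -0.005" --pt "0.045 -0.294 -0.005" --pt "0.088 -0.318 -0.005" --pt "0.098 -0.318 -0.005" --pt "0.098 -0.318 -0.005" --spin '[0, 0, 0, 0, 0, 0, 0, 0, 0, 0, 0]' --grip '[-1, -1, -1, -1, -1, -1, -1, -1, -1, -1, -1]'

```text
clock: 7.45
eef_pos: [0.5069, 0.2956, 0.067]
tool_rot: [2.285, 2.155, -0.007]
contact_force: [-5.0, -10.7, 5.7]
opening: 0.0005
finger_force: 5.4
```

```bash
python3 - <<'E'
from h import *
print(observe()["contact_force"])
units(arc(.107,-1,[1.45,1.54,1.57],.067)+[fw(0,0,.2),fw(0,0,.087-.0+.019)],np.pi/2-.055)
E
```

```text
[ -5.04641515 -10.69890189   5.73188474]
t 7.45 pos [0.5069 0.2956 0.067 ] ang 1.512 R33 -1.0
[-0.025, 0.003, -0.0]
[-0.005, -0.006, -0.0]
[0.002, -0.008, -0.0]
[-0.355, 0.172, -0.531]
[-0.354, 0.173, -0.155]
spin -0.005
```

Request:
play_rows --pt "-0.08 0.0 0" --pt "-0.1 0.0 -0.15" --pt "-0.1 0.0 -0.3" --pt "-0.35 0.17 -0.5" --pt "-0.35 0.17 -0.53" --pt "-0.35 0.17 -0.53" --pt "-0.35 0.17 -0.53" --pt "-0.35 0.17 -0.53" --spin '[0, 0, 0, 0, 0, 0, 0, 0]' --grip '[-1, -1, -1, 0.1, 0.1, 0.1, 0.1, 0.1]'

```text
clock: 8.25
eef_pos: [0.5444, 0.2081, 0.1992]
tool_rot: [-2.283, -2.156, 0.001]
contact_force: [0.2, 0.2, -0.2]
opening: 0.0373
finger_force: 0.0
```

```bash
python3 - <<'E'
from h import *
units([fw(0,0,.068)],np.pi/2-.055)
for c in("wrist","scene","side"):
    im=camera(c); cv2.imwrite(f"pics/{c}3.png",im[:,:,::-1])
    for l in["button_a_tip","panel_handle","panel"]: print(c,l,[(d["at"],d["confidence"]) for d in tip_of(l,c)[:3]])
a=cv2.imread("pics/wrist3.png"); b=cv2.imread("pics/scene3.png")[120:270,250:410]
b=cv2.resize(b,(410,384)); cv2.imwrite("pics/w3.png",cv2.resize(np.hstack([a,b]),None,fx=.86,fy=.86))
E
```

```text
t 8.25 pos [0.5444 0.2081 0.1992] ang 1.514 R33 -1.0
[-0.012, 0.004, 0.525]
spin -0.003
wrist button_a_tip [([0.4885, 0.3178, 0.0674], 0.93)]
wrist panel_handle [([0.5435, 0.2021, 0.0862], 0.73)]
wrist panel [([0.5434, 0.2046, 0.0502], 0.76), ([0.2559, 0.2464, 0.0017], 0.7)]
scene button_a_tip [([0.49, 0.315, 0.0716], 0.5)]
scene panel_handle [([0.5441, 0.2017, 0.086], 0.91), ([0.2523, 0.2445, 0.0508], 0.84)]
scene panel [([0.2553, 0.2469, -0.0014], 0.84), ([0.543, 0.1999, 0.0499], 0.72), ([0.5378, 0.0999, 0.0666], 0.69)]
side button_a_tip [([0.4925, 0.3116, 0.071], 0.8), ([0.5426, 0.1994, 0.0828], 0.22)]
side panel_handle [([0.5419, 0.1998, 0.0824], 0.95), ([0.2525, 0.2413, 0.0501], 0.85)]
side panel [([0.2573, 0.2455, 0.0007], 0.88), ([0.5454, 0.2038, 0.0515], 0.8)]
```

View pics/w3.png

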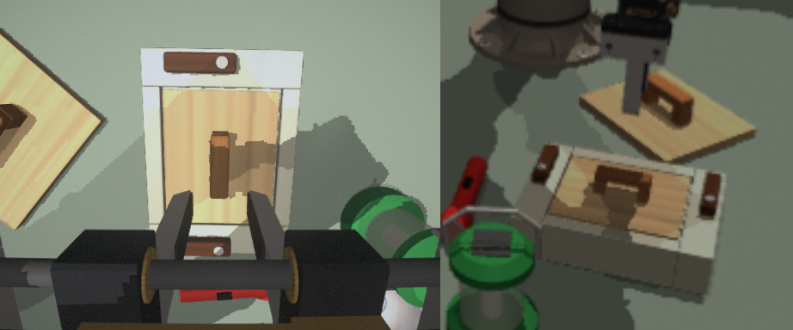

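The wrist view shows both buttons along their rims, a at (200,62) and b at (208,245), and the handle at (220,165) between the open fingers. I descend and grip.

Request:
play_rows --pt "-0.02 0 0.15" --pt "-0.02 0 0.3" --pt "-0.02 0 0.45" --pt "-0.02 0 0.525" --pt "-0.02 0 0.525" --pt "-0.02 0 0.525" --pt "-0.02 0 0.525" --pt "-0.02 0 0.525" --pt "-0.02 0 0.525" --pt "-0.02 0 0.525" --pt "-0.02 0 0.525" --spin '[0, 0, 0, 0, 0, 0, 0, 0, 0, 0, 0]' --grip '[0.1, 0.1, 0.1, 0.1, 0.1, 0.1, -1, -1, -1, -1, -1]'

```text
clock: 9.95
eef_pos: [0.5451, 0.2019, 0.0692]
tool_rot: [2.286, 2.155, 0.0]
contact_force: [-2.4, -1.1, 6.9]
opening: 0.0195
finger_force: 30.0
```

Request:
play_rows --pt "0 0 -0.04" --pt "0 0 -0.1" --pt "0 0 -0.18" --pt "0 0 -0.28" --pt "0 0 -0.4" --pt "0 0 -0.5" --pt "0 0 -0.6" --pt "0 0 -0.6" --pt "0 0 -0.6" --spin '[0, 0, 0, 0, 0, 0, 0, 0, 0]' --grip '[-1, -1, -1, -1, -1, -1, -1, -1, -1]'

```text
clock: 10.85
eef_pos: [0.5451, 0.2018, 0.2194]
tool_rot: [2.285, 2.155, 0.001]
contact_force: [0.3, 0.1, -3.2]
opening: 0.0196
finger_force: 29.9
```

```bash
python3 - <<'E'
from h import *
units([[.5,-.209,.215],[.5,-.209,.028]],np.pi/2+.056)
for c in("wrist","side"):
    camera(c)
    for l in["panel_handle","panel"]: print(c,l,[(d["at"],d["confidence"]) for d in tip_of(l,c)[:3]])
E
```

```text
t 10.85 pos [0.5451 0.2018 0.2194] ang 1.512 R33 -1.0
[-1.651, -0.084, 0.017]
[-1.651, -0.084, 0.765]
spin -0.146
wrist panel_handle [([0.5469, 0.2049, 0.2348], 0.59)]
wrist panel [([0.5433, 0.2062, 0.1997], 0.93), ([0.2549, 0.2485, -0.0002], 0.64)]
side panel_handle [([0.5471, 0.1992, 0.2308], 0.91), ([0.2534, 0.241, 0.0505], 0.6)]
side panel [([0.256, 0.2465, -0.0006], 0.62)]
```

Request:
play_rows --pt "-0.05 0 0" --pt "-0.15 -0.01 0" --pt "-0.25 -0.02 0" --pt "-0.35 -0.025 0" --pt "-0.45 -0.03 0" --pt "-0.55 -0.035 0" --pt "-0.65 -0.04 0" --pt "-0.75 -0.04 0" --pt "-0.84 -0.045 0" --pt "-0.9 -0.045 0" --pt "-0.9 -0.045 0" --spin '[0, -0.02, -0.04, -0.06, -0.08, -0.1, -0.12, -0.14, -0.145, -0.145, -0.145]' --grip '[-1, -1, -1, -1, -1, -1, -1, -1, -1, -1, -1]'

```text
clock: 12.25
eef_pos: [0.52, -0.0252, 0.2185]
tool_rot: [2.164, 2.278, -0.002]
contact_force: [0.5, -0.6, -3.1]
opening: 0.0194
finger_force: 29.9
```

```bash
python3 - <<'E'
from h import *
units([[.5,-.209,.215],[.5,-.209,.028]],np.pi/2+.056)
E
```

```text
t 12.25 pos [ 0.52   -0.0252  0.2185] ang 1.622 R33 -1.0
[-0.73, -0.118, 0.015]
[-0.729, -0.117, 0.763]
spin -0.006
```

Request:
play_rows --pt "-0.08 -0.01 0" --pt "-0.2 -0.03 0" --pt "-0.3 -0.05 0" --pt "-0.4 -0.065 0" --pt "-0.5 -0.08 0" --pt "-0.6 -0.1 0" --pt "-0.7 -0.115 0.05" --pt "-0.73 -0.12 0.15" --pt "-0.73 -0.12 0.25" --pt "-0.73 -0.12 0.35" --pt "-0.73 -0.12 0.4" --pt "-0.73 -0.12 0.4" --spin '[0, 0, 0, 0, 0, 0, 0, 0, 0, 0, 0, 0]' --grip '[-1, -1, -1, -1, -1, -1, -1, -1, -1, -1, -1, -1]'

```text
clock: 13.45
eef_pos: [0.4998, -0.2053, 0.1174]
tool_rot: [-2.157, -2.28, 0.001]
contact_force: [0.5, -0.0, -2.2]
opening: 0.0199
finger_force: 29.9
```

```bash
python3 - <<'E'
from h import *
units([[.5,-.209,.1],[.5,-.209,.028],[.5,-.209,.026]],np.pi/2+.056)
im=camera("side");cv2.imwrite("pics/side4.png",cv2.resize(im[80:300,120:420,::-1],None,fx=2.5,fy=2.5))
for l in["panel_handle","panel_corner0"]: print(l,[(d["at"],d["confidence"]) for d in tip_of(l,"side")[:5]])
E
```

```text
t 13.45 pos [ 0.4998 -0.2053  0.1174] ang 1.626 R33 -1.0
[-0.015, -0.0, 0.07]
[-0.015, 0.001, 0.358]
[-0.015, 0.001, 0.366]
spin -0.0
panel_handle [([0.2524, 0.2416, 0.0482], 0.91), ([0.5003, -0.2076, 0.1299], 0.68)]
panel_corner0 [([0.2397, 0.1071, -0.0041], 0.93), ([0.1167, 0.2287, -0.0019], 0.93), ([0.5652, -0.2787, 0.0958], 0.92), ([0.5603, -0.1199, 0.0995], 0.9), ([0.4325, -0.1284, 0.0985], 0.84)]
```

View pics/side4.png

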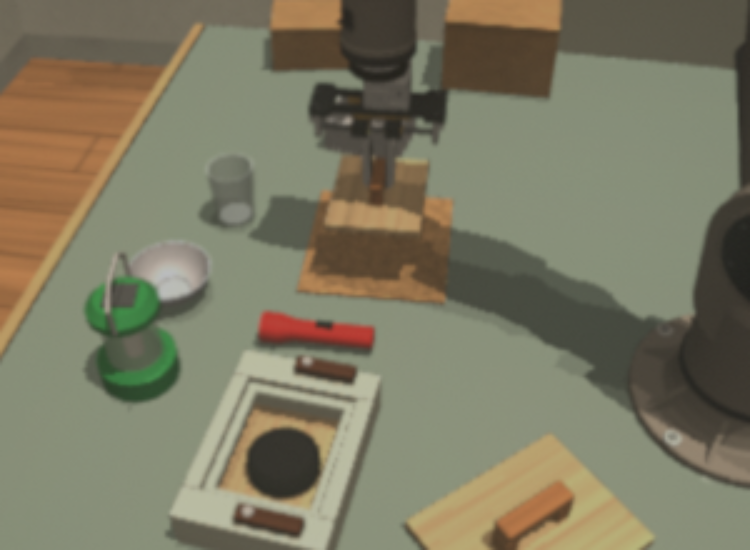

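The panel hangs level over the mat at (375,205), with the frame open and both buttons aside. I lower it slowly, approaching contact gently.

Request:
play_rows --pt "-0.01 0 0.08" --pt "-0.015 0 0.16" --pt "-0.015 0 0.23" --pt "-0.015 0 0.28" --pt "-0.015 0 0.31" --pt "-0.015 0 0.33" --pt "-0.015 0 0.343" --pt "-0.015 0 0.35" --pt "-0.015 0 0.356" --pt "-0.015 0 0.36" --pt "-0.015 0 0.36" --spin '[0, 0, 0, 0, 0, 0, 0, 0, 0, 0, 0]' --grip '[-1, -1, -1, -1, -1, -1, -1, -1, -1, -1, -1]'

```text
clock: 14.7
eef_pos: [0.501, -0.2097, 0.0288]
tool_rot: [2.159, 2.282, 0.0]
contact_force: [0.2, 0.2, -3.5]
opening: 0.0198
finger_force: 29.9
```

Request:
play_rows --pt "0 0 0.004" --pt "0 0 0.008" --pt "0 0 0.01" --pt "0 0 0.01" --spin '[0, 0, 0, 0]' --grip '[-1, -1, -1, -1]'

```text
clock: 15.1
eef_pos: [0.5009, -0.2097, 0.0262]
tool_rot: [-2.159, -2.282, -0.0]
contact_force: [0.7, -0.1, -3.0]
opening: 0.0198
finger_force: 29.9
```

Request:
play_rows --pt "0 0 0.003" --pt "0 0 0.006" --pt "0 0 0.006" --spin '[0, 0, 0]' --grip '[-1, -1, -1]'

```text
clock: 15.4
eef_pos: [0.501, -0.2098, 0.026]
tool_rot: [2.159, 2.281, -0.001]
contact_force: [-10.4, 2.8, 27.2]
opening: 0.0197
finger_force: 30.0
```

Request:
play_rows --pt "0 0 -0.004" --pt "0 0 -0.004" --pt "0 0 -0.004" --pt "0 0 -0.004" --pt "0 0 -0.004" --pt "0 0 -0.004" --pt "0 0 -0.1" --pt "0 0 -0.3" --pt "0 0 -0.5" --pt "0 0 -0.7" --pt "0 0 -0.7" --spin '[0, 0, 0, 0, 0, 0, 0, 0, 0, 0, 0]' --grip '[-1, 0.1, 0.1, 0.1, 0.1, 0.1, 0.1, 0.1, 0.1, 0.1, 0.1]'

```text
clock: 16.5
eef_pos: [0.5039, -0.2105, 0.2063]
tool_rot: [2.154, 2.275, 0.005]
contact_force: [1.3, -0.6, -0.6]
opening: 0.0518
finger_force: 0.0
```

```bash
python3 - <<'E'
from h import *
s=observe();print(s["clock"],s["joint_vel"].round(3))
for c in("scene","side"):
    im=camera(c)
    for l in["panel","panel_handle","panel_corner0","button_a_tip","button_b_tip","torch","lantern"]: print(c,l,[(np.round(d["at"],3).tolist(),round(d["confidence"],2)) for d in tip_of(l,c)[:6]])
m=camera_model("side");s=2.5; b=cv2.resize(im[80:300,120:420,::-1],None,fx=s,fy=s,interpolation=cv2.INTER_CUBIC).copy()
for B in(box(.5,-.209,.056,.105,.115,.005),box(.501,-.2097,.056,.065,.08,.017)): cv2.polylines(b,[np.int32((proj(m,B)-[120,80]+.5)*s)],True,(255,255,0),1)
cv2.imwrite("pics/side5.png",b)
E
```

```text
16.5 [-0.009  0.069  0.012  0.087  0.032 -0.095 -0.028]
scene panel [([0.258, 0.246, -0.001], 0.56)]
scene panel_handle [([0.254, 0.244, 0.053], 0.7), ([0.5, -0.21, 0.042], 0.57)]
scene panel_corner0 [([0.437, -0.295, 0.005], 0.91), ([0.571, -0.283, 0.004], 0.81), ([0.116, 0.23, 0.0], 0.71), ([0.273, 0.379, 0.002], 0.68), ([0.393, 0.255, -0.001], 0.67), ([0.238, 0.104, -0.002], 0.66)]
scene button_a_tip [([0.57, -0.281, 0.007], 0.63), ([0.438, -0.291, 0.002], 0.42)]
scene button_b_tip [([0.728, -0.239, -0.003], 0.58), ([0.478, 0.106, 0.07], 0.56)]
scene torch [([0.55, -0.001, -0.001], 0.83), ([0.491, 0.314, 0.071], 0.37)]
scene lantern [([0.765, 0.085, 0.0], 0.55)]
side panel [([0.5, -0.201, 0.008], 0.69), ([0.257, 0.242, 0.005], 0.66), ([0.545, 0.206, 0.001], 0.47), ([0.548, -0.002, 0.001], 0.36)]
side panel_handle [([0.501, -0.211, 0.04], 0.95), ([0.251, 0.242, 0.05], 0.6), ([0.504, -0.204, 0.01], 0.51)]
side panel_corner0 [([0.235, 0.108, -0.003], 0.79), ([0.561, -0.127, 0.006], 0.76), ([0.502, -0.211, 0.04], 0.74), ([0.572, -0.284, 0.005], 0.73), ([0.389, 0.252, 0.001], 0.7), ([0.437, -0.292, 0.007], 0.61)]
side button_a_tip [([0.494, 0.309, 0.072], 0.53)]
side button_b_tip [([0.547, 0.002, 0.002], 0.72)]
side torch [([0.548, 0.003, 0.001], 0.71)]
side lantern [([0.764, 0.09, -0.001], 0.64)]
```

View pics/side5.png

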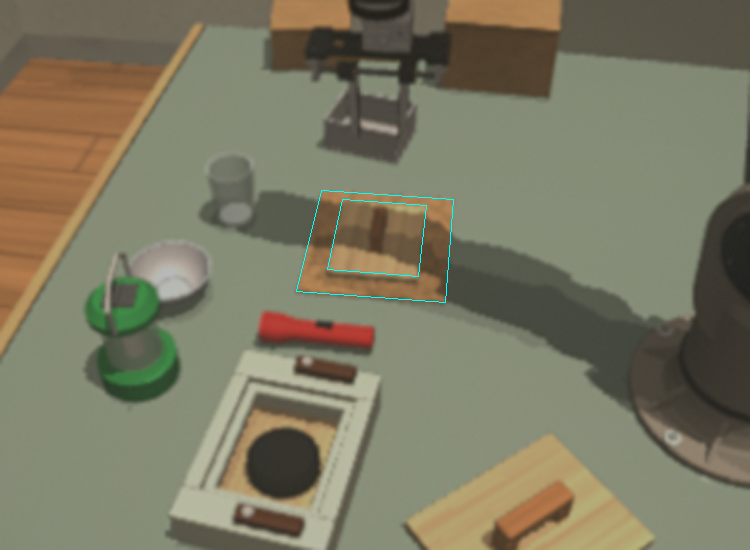

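The panel lies flat in the middle of the mat at (378,238). Both buttons are aside, the bystanders have not moved, and the gripper is clear.

```bash
python3 -c "
from workcell import *
print(job_done())"
```

```text
the job is handed in; nothing more can be done
None
```

I turned both buttons aside, lifted the panel out and set it down flat, handle up, inside the cork mat's edges. I handed the job in at about 17 s; no verdict came back, but the last pictures show nothing else moved.

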